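# Set the bread board's length stop to the preset

### The arm

A 6-joint arm with a two-finger parallel gripper is mounted at the origin on the work surface. World frame = base frame: x ahead of the robot, y to its left, z up, the work surface at z = 0. Lengths are in mm, angles in rad, forces in N, time in s.
With the tool pointing down it reaches from about 325 to 900 mm from the base axis. Payload 3.5 kg.
Tool frame: the origin (TCP) lies at the very end of the fingers, on their centre line; the grasp point (between the pads) lies 19 mm behind it; z points along the fingers, y is the line along which they close (so a half turn about z gives the same grasp; the last joint's range is limited). The gripper opens to 85 mm and grips with 20 to 120 N. Pads are 22 mm wide; open, the fingers measure 114 mm over their backs; the gripper's body (76 mm by 85 mm) begins 54 mm behind the grasp point. The pads swing forward as they close: fully open they stand 13 mm farther back than shut.
Start: joints at [-1.423, 0.276, -0.026, 1.268, 0, 1.467], TCP at [155.1, -605.447, 192.013] pointing down, gripper open.
Joint ranges: [-3.12, 3.12], [-0.85, 1.88], [-1.08, 1.24], [-1.95, 2.15], [-1.57, 1.53], [-3.14, 3.14]. Speed limits (rad/s): [2.57, 2.57, 3.14, 3.14, 3.14, 3.14].

### API

Orientations are given as [roll, pitch, yaw] about the fixed x, y, z axes, in that order (R = Rz(yaw) Ry(pitch) Rx(roll)).
In Python, from rig import robot gives the robot as it stands.
- The arm moves only by the tool carry_out, never from a script. Its argument "plan" is a list of rows, each a list of 4 numbers: the shift along the tool's x, y, z as a fraction of full scale, then the turn about the tool's z as a fraction of full scale. In form: [[tx, ty, tz, spin], ...]. A call has 1 to 5 rows; each row is the pose to reach, as a shift and turn from the pose commanded when the call began, along the tool's axes at that moment; what a row does not reach only later rows make up. Full scale, the value 1, is 0.12 m for a shift and 60 degrees for a turn. A row lasts 1/10 s, in which the tool goes at most 50 mm and 8.59 degrees, less where a joint would pass 70% of its speed; a pose out of reach is approached as far as the arm can. A call with a number of a shift or a turn outside -1 to 1 is refused whole. A call with a gripper value outside its range is refused whole. "fingers" is the gripper command: -1 is shut, 1 is fully open, values between are in proportion, set as the call begins (left out, the last holds). The fingers move at their own pace and stop on an object; "squeeze" is the grip in N (left out, the last holds). Time passes only in rows, so rows that repeat a pose let the fingers close. It gives the time, the measured TCP pose, the force, the opening and the grip force at its end, in the units of the state.
- robot.read_state(): the state, without advancing time (a new reading comes with each control period).
- robot.read_camera(name): name is "scene" or "top" or "wrist"; returns a dict with "pixels" (480x640x3 uint8, blue, green, red), "depth" (480x640 float32, mm along the optical axis (not along the pixel's ray), 0 where there is no reading), "camera_matrix" (3x3 intrinsics, pixels), "world_from_camera" (4x4, takes a point from camera to world coordinates); the wrist camera has in their place "mount" (4x4, takes a point from camera to tool coordinates, whose origin is the TCP and whose axes are the flange's). Camera axes: x right, y down, z forward; pixel columns grow to the right and rows downward; lengths in mm; the calibration is good to about 2 mm. A picture is of the moment at which its call begins: read the wrist's pose just before it.
- robot.close_job(): hands the job in; it is judged then, once.
The state is a dict: "time": time; "joint_pos": joint angles; "joint_velocities": joint speeds; "joint_efforts": joint torques, N m; "tcp_pos": TCP position; "tool_rot": TCP orientation; "force": force on the tool from outside, world axes, zero at the start; "wrist_torque": the same for the moment, N m; "width": finger opening in mm; "grip_force": force on a finger pad.
Only numpy, scipy, OpenCV 4.12 (cv2) and the standard library are available. Lean on these libraries where they do the work, as an engineer would, in place of code of your own. Each camera call takes 0.05 s, during which the arm holds its last target. There are 200 camera calls.

### The job

Set the bread board for this morning's portions: press down the orange pad in the middle of the sliding length stop to free its clamp, and, keeping the pad pressed, push the stop along its rail until it rests right up against the brass preset collar with the red band. Then let go, so that the pad springs up and the stop is clamped again. Only press and push: leave the board, the collar and the tea things where they stand.

Things in the scene. Friction and masses are not known exactly. Their poses are not given: they have to be found in the camera images.
- board: Loose beech bread board, 180 (x) x 420 (y) mm, top 30 mm above the counter, about 2.5 kg, rubber feet. Origin: centre of its underside, on the counter. Its +y end has the knife gate: four wooden posts at y = 160 and 180, x = -78 and 78 mm, tops at 104 mm. An aluminium rail runs along y at x = +50 mm, top at 46 mm; the length stop and the brass collar sit on it.
- pad_top (a point): Centre of the flat top of the orange thumb pad in the middle of the length stop; 83 mm above the counter when up. Pad 40 mm (board x) x 56 mm (board y), standing 11 mm proud of the dark steel saddle (60 x 84 mm), with a 3 mm high lip along each y end (48 mm between the lips). Moves with the pad. Axes as the board's.
- clamp (a joint): Pad travel in m: 0 = up (clamped), positive = pressed, 0.008 = fully down. Sprung: starts to move at about 9 N, fully down at about 12 N. When up, the clamp holds some 45 N, so a hard push slides the whole board; from about 0.002 down the stop slides freely (1 to 2 N). Springs up and clamps when let go.
- fence (a joint): Position in m of the length stop along the rail; grows towards the board's +y (towards the brass collar). The stop is the dark steel saddle with the pad, plus an upright wooden fence plate, 100 mm across, 8 mm thick, top 92 mm above the counter, reaching from the saddle's +y end to the board's -x side.
- fence_face (a point): Centre of the saddle's flat +y end face, which meets the collar: 42 mm (board y) ahead of the pad's centre, 56 mm above the counter. Axes as the board's.
- preset_face (a point): Centre of the brass collar's flat -y face, with the red band, 56 mm above the counter; coincides with fence_face when the stop rests against it. Collar 56 (x) x 24 (y) mm, top 66 mm above the counter, its screw to 79 mm. Screwed fast on the rail, holds about 80 N. Axes as the board's.
- teapot: White porcelain teapot, 132 mm wide, 125 mm high, 0.65 kg, spout to its +y and handle to its -y (215 mm overall). Origin: centre of its underside.
- sugar_tin: Stainless sugar tin with lid, 94 mm diameter, 132 mm high with its knob. Origin: centre of its underside.
- egg_cup_far: Clay egg cup, 52 mm diameter, 62 mm high, on the board's +x side. Origin: centre of its underside.
- egg_cup_near: Clay egg cup, 52 mm diameter, 62 mm high, on the board's -x side. Origin: centre of its underside.
Mind the look-alikes: they are no part of the job. Leave any grey look-alike of the egg_cup_far alone.

How it is judged (in metres and radians):
On the way, in this order (a step that is already met when the one before it is completed fails the run):
1. the pad is pressed down at least 2 mm with the stop still within 10 mm of where it was (value of joint clamp above 0.002 m and distance of fence_face from where it was at the start of the episode below 0.01 m), for 0.1 s.
2. the stop meets the collar (within 3 mm) with the pad still pressed (value of joint clamp above 0.001 m and distance between fence_face and preset_face below 0.003 m), for 0.1 s.
At the end, for the whole second after the job is handed in: The length stop rests against the preset collar (gap under 2.5 mm), the pad is up and clamped (under 1 mm down), the board and the collar are within 12 mm of where they were and at rest, and the teapot, tin and egg cups stand upright within 15 mm of where they were (distance between fence_face and preset_face below 0.0025 m and value of joint clamp below 0.001 m and distance of each of board, preset_face from where it was at the start of the episode below 0.012 m and linear speed of board below 0.01 m/s and distance of each of teapot, sugar_tin, egg_cup_far, egg_cup_near from where it was at the start of the episode below 0.015 m and angle between each of egg_cup_far, egg_cup_near, teapot, sugar_tin's own z axis and vertical below 0.1 rad); the robot touches nothing.
It fails at once if the stop is dragged along the rail with its clamp on (over 40 mm/s with the pad less than 0.5 mm down) ((velocity of joint fence above 0.04 m/s or velocity of joint fence below -0.04 m/s) and value of joint clamp below 0.0005 m).
It fails at once if the board is lifted, tipped or shoved, or the collar shoved, by over 12 mm (height (world z) of board above 0.008 m or angle between board's own z axis and vertical above 0.06 rad or distance of any of board, preset_face from where it was at the start of the episode above 0.012 m).
It fails at once if a bystander is lifted, tipped or shoved (distance of any of teapot, sugar_tin, egg_cup_far, egg_cup_near from where it was at the start of the episode above 0.02 m or angle between any of teapot, sugar_tin, egg_cup_far, egg_cup_near's own z axis and vertical above 0.3 rad).
It also fails if it takes over 40 s, if anything falls off the work surface, if the arm or the gripper's body presses on something with over 40 N, if the wrist force passes 120 N, or if a joint passes its speed limit or range.

## Working session

There is one attempt and no reset: what is moved stays moved. The work goes in short steps, Python scripts to look and compute and a tool call to move; the robot and the scene stay as the last step left them, time stands still between calls to the robot, and variables do not carry over. Pictures are saved under pics/ and viewed, at most 10 in all, crops included, and the job is handed in when it is done.

Besides the shell and the picture viewer there is one more tool, called by a JSON object that holds its "op" and its "data", one argument or row to a line. carry_out: Moves the arm, as the interface text tells. Shift numbers are shares of 0.12 m and turn numbers shares of 60 degrees, none past 1 either way. Its arguments: {"type":"object","properties":{"plan":{"type":"array"},"fingers":{"type":"number"},"squeeze":{"type":"number"}},"required":["plan"]}

```bash
mkdir -p pics; cat > h.py <<'E'
from rig import robot
import numpy as np, cv2, pickle
def snap(n):
    d=robot.read_camera(n); cv2.imwrite(f'pics/{n}0.png',d['pixels']); pickle.dump(d,open(n+'.pkl','wb')); return d
def pt(d,u,v,z=None,T=None):
    K=d['camera_matrix'];T=d['world_from_camera'] if T is None else T
    r=np.array([(u-K[0,2])/K[0,0],(v-K[1,2])/K[1,1],1])
    if z is None:
        w=d['depth'][int(v)-1:int(v)+2,int(u)-1:int(u)+2]; s=np.median(w)
    else: s=(z-T[2,3])/(T[:3,:3]@r)[2]
    return (T@np.append(r*s,1))[:3]
E
python3 - <<'E'
from h import *
snap('scene');snap('top');s=robot.read_state();print({k:np.round(v,3) for k,v in s.items()})
E
```

```text
{'time': np.float64(0.1), 'joint_pos': array([-1.423,  0.277, -0.028,  1.268,  0.   ,  1.467]), 'joint_velocities': array([ 0.001, -0.002,  0.003,  0.001,  0.002, -0.   ]), 'joint_efforts': array([ 0.0000e+00, -4.4671e+01,  2.9613e+01,  8.0000e-03, -0.0000e+00,
       -0.0000e+00]), 'tcp_pos': array([ 154.974, -604.647,  190.943]), 'tool_rot': array([-3.14 , -0.   ,  0.251]), 'force': array([-0.362, -0.361,  0.06 ]), 'wrist_torque': array([ 0.065, -0.002, -0.028]), 'grip_force': np.float64(0.0), 'width': np.float64(85.299)}
```

View pics/top0.png

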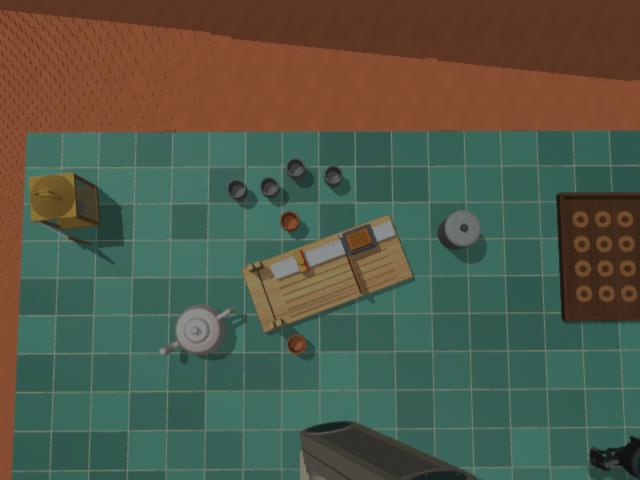

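View pics/scene0.png

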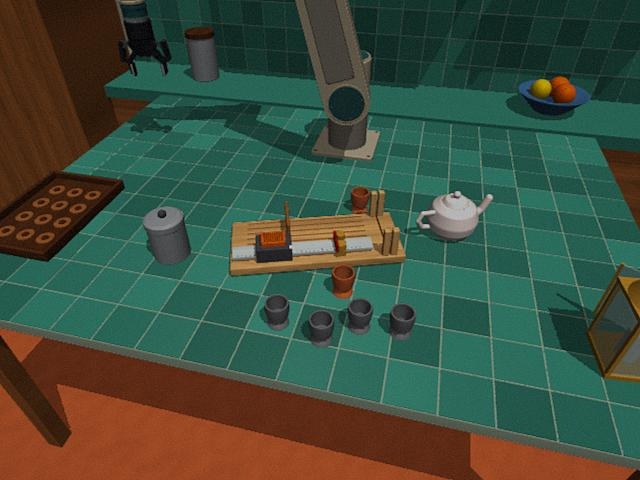

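The top view shows the pad at about (359,239), the collar at about (302,260), the fence plate running down from (350,257) to (364,292), and the gate posts at (256,267) and (277,323). I'll enlarge the board to check the collar.

```bash
python3 - <<'E'
from h import *
d=pickle.load(open('top.pkl','rb'));im=d['pixels'][205:335,235:420]
cv2.imwrite('pics/c1.png',cv2.resize(im,None,fx=4,fy=4,interpolation=cv2.INTER_CUBIC))
for n,u,v,z in [('pad',359,239,83),('collar',302,260,66),('tin',463,228,132),('cupf',290,221,62),('cupn',297,344,62),('c1',391,217,30),('c2',413,276,30),('c3',266,330,30),('c4',243,272,30)]:
    print(n,pt(d,u,v,z).round(0),pt(d,u,v).round(0))
E
```

```text
pad [641. -55.  83.] [641. -55.  82.]
collar [589.  92.  66.] [588.  92.  81.]
tin [ 662. -311.  132.] [ 662. -311.  132.]
cupf [691. 123.  62.] [696. 125.  25.]
cupn [374. 105.  62.] [372. 107.  26.]
c1 [ 705. -144.   30.] [ 709. -147.    5.]
c2 [ 548. -199.   30.] [ 550. -204.    1.]
c3 [409. 187.  30.] [409. 187.  30.]
c4 [561. 249.  30.] [561. 249.  29.]
```

View pics/c1.png

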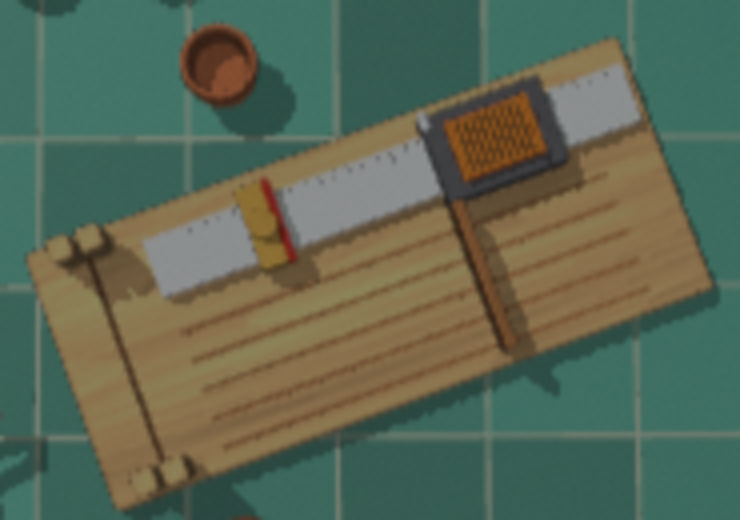

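One collar with a red band, at crop (270,225). The board yaw is about 20° and the stop has about 102 mm to travel. I'll align the tool, shut the fingers and go over the pad.

{"op": "carry_out", "data": {
  "plan": [
    [0.35, -0.23, 0, -0.05],
    [0.7, -0.45, 0, -0.095],
    [1, -0.68, 0, -0.095],
    [1, -0.68, 0, -0.095]
  ],
  "fingers": -1,
  "squeeze": 30
}}

```text
time: 0.5
tcp_pos: [253.3, -491.6, 191.4]
tool_rot: [-3.138, -0.002, 0.355]
force: [-0.3, -0.4, -0.1]
width: 28.3
grip_force: 0.0
```

{"op": "carry_out", "data": {
  "plan": [
    [0.35, -0.2, 0, 0],
    [0.7, -0.4, 0, 0],
    [1, -0.54, 0, 0]
  ]
}}

```text
time: 0.8
tcp_pos: [341.9, -393.0, 191.6]
tool_rot: [-3.141, 0.0, 0.35]
force: [0.3, -0.5, 0.3]
width: 0.6
grip_force: 0.0
```

{"op": "carry_out", "data": {
  "plan": [
    [0.35, -0.2, 0, 0],
    [0.7, -0.4, 0, 0],
    [1, -0.54, 0, 0]
  ]
}}

```text
time: 1.1
tcp_pos: [432.7, -290.9, 191.8]
tool_rot: [-3.141, 0.0, 0.351]
force: [0.0, -0.1, -0.4]
width: 0.3
grip_force: 0.0
```

{"op": "carry_out", "data": {
  "plan": [
    [0.35, -0.2, 0, 0],
    [0.7, -0.4, 0, 0],
    [1, -0.54, 0, 0]
  ]
}}

```text
time: 1.4
tcp_pos: [523.5, -188.9, 191.7]
tool_rot: [-3.141, 0.0, 0.351]
force: [-0.3, -0.1, -0.6]
width: -0.0
grip_force: 0.0
```

{"op": "carry_out", "data": {
  "plan": [
    [0.35, -0.2, 0, 0],
    [0.7, -0.4, 0, 0],
    [1, -0.54, 0, 0],
    [1, -0.54, 0, 0],
    [1, -0.54, 0, 0]
  ]
}}

```text
time: 1.9
tcp_pos: [613.0, -88.3, 191.2]
tool_rot: [-3.141, 0.002, 0.352]
force: [0.4, -0.5, 0.6]
width: 0.2
grip_force: 0.0
```

```bash
python3 - <<'E'
from h import *
from scipy.spatial.transform import Rotation as R
s=robot.read_state();d=snap('wrist')
T=np.eye(4);T[:3,:3]=R.from_euler('xyz',s['tool_rot']).as_matrix();T[:3,3]=s['tcp_pos'];W=T@d['mount'];pickle.dump(W,open('W.pkl','wb'))
print(s['tcp_pos'],s['tool_rot'],s['force'],s['width'])
E
```

```text
[613.01529207 -88.34016211 191.24979079] [-3.14139371e+00  1.56092116e-03  3.51576068e-01] [ 0.38172923 -0.46110065  0.58929766] 0.16194382033497856
```

View pics/wrist0.png

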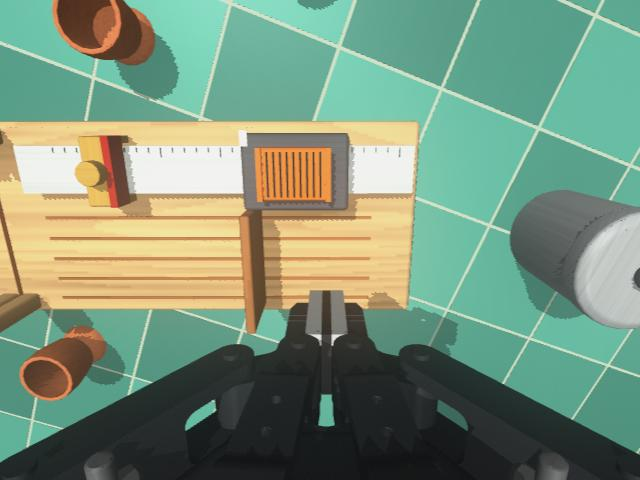

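The wrist view shows the pad at (255–331, 148–203), centre (293,175). The collar's red −y edge is at about x=122, and the saddle's +y edge at about x=243. The board's axes line up with the image.

```bash
python3 - <<'E'
from h import *
d=pickle.load(open('wrist.pkl','rb'));W=pickle.load(open('W.pkl','rb'))
y=.351;tx=np.array([np.cos(y),np.sin(y)]);ty=np.array([np.sin(y),-np.cos(y)]);t=np.array([613,-88.3])
for n,u,v,z in [('pad',293,175,83),('padL',255,175,86),('padR',331,175,86),('red top',122,168,66),('red l',126,207,66),('red u',118,135,66),('saddle',243,140,72),('saddle b',349,140,72),('b1',417,122,30),('b2',409,308,30),('b3',100,124,30)]:
    p=pt(d,u,v,z,W);q=p[:2]-t;print(n,p.round(1),pt(d,u,v,None,W).round(1),'tool',(q@tx).round(1),(q@ty).round(1))
E
```

```text
pad [640.6 -51.5  83. ] [640.8 -51.6  84.7] tool 38.5 -25.1
padL [631.2 -24.9  86. ] [631.2 -24.9  86.1] tool 38.9 -53.3
padR [650.8 -78.3  86. ] [649.4 -79.   73.3] tool 38.9 3.6
red top [596.5  79.   66. ] [592.4  85.9  51.1] tool 42.0 -162.7
red l [566.4  69.5  66. ] [553.3  84.8  30.7] tool 10.5 -164.2
red u [620.6  87.   66. ] [617.   95.9  47.7] tool 67.4 -162.0
saddle [651.   -6.5  72. ] [651.2  -6.9  74. ] tool 63.8 -63.7
saddle b [679.  -82.7  72. ] [678.8 -85.3  31. ] tool 63.9 17.5
b1 [ 712.9 -135.    30. ] [ 713.2 -135.5   27.3] tool 77.8 78.2
b2 [ 549.  -199.3   30. ] [ 538.  -210.7    1.1] tool -98.3 82.2
b3 [617.3 121.   30. ] [617.3 120.8  30.4] tool 76.0 -195.1
```

{"op": "carry_out", "data": {
  "plan": [
    [0.32, -0.21, 0, 0],
    [0.32, -0.21, 0.3, 0],
    [0.32, -0.21, 0.6, 0],
    [0.32, -0.21, 0.8, 0],
    [0.32, -0.21, 0.8, 0]
  ]
}}

```text
time: 2.45
tcp_pos: [635.4, -52.5, 91.5]
tool_rot: [-3.137, 0.008, 0.348]
force: [-1.7, -0.6, -0.2]
width: -0.1
grip_force: 0.0
```

{"op": "carry_out", "data": {
  "plan": [
    [0, 0, 0.04, 0],
    [0, 0, 0.08, 0],
    [0, 0, 0.08, 0]
  ]
}}

```text
time: 2.75
tcp_pos: [641.1, -52.3, 87.5]
tool_rot: [3.141, -0.002, 0.35]
force: [-0.1, -0.6, -0.4]
width: -0.4
grip_force: 0.0
```

{"op": "carry_out", "data": {
  "plan": [
    [0, 0, 0.02, 0],
    [0, 0, 0.04, 0],
    [0, 0, 0.04, 0],
    [0, 0, 0.04, 0]
  ]
}}

```text
time: 3.15
tcp_pos: [640.5, -51.5, 81.7]
tool_rot: [3.142, -0.0, 0.35]
force: [-0.1, -0.9, 0.7]
width: 0.0
grip_force: 0.0
```

{"op": "carry_out", "data": {
  "plan": [
    [0, 0, 0.02, 0],
    [0, 0, 0.02, 0],
    [0, 0, 0.02, 0],
    [0, 0, 0.02, 0]
  ]
}}

```text
time: 3.55
tcp_pos: [640.4, -51.6, 79.2]
tool_rot: [-3.142, 0.0, 0.35]
force: [0.1, 0.6, -0.6]
width: 0.2
grip_force: 0.0
```

{"op": "carry_out", "data": {
  "plan": [
    [0, 0, 0.02, 0],
    [0, 0, 0.02, 0],
    [0, 0, 0.02, 0]
  ]
}}

```text
time: 3.85
tcp_pos: [640.3, -51.6, 76.6]
tool_rot: [-3.141, 0.0, 0.35]
force: [0.1, 0.5, -0.5]
width: -0.0
grip_force: 0.0
```

```bash
python3 - <<'E'
from h import *
d=snap('wrist');s=robot.read_state();print(s['force'],s['tcp_pos'],s['width'])
d2=snap('scene')
a=cv2.resize(d['pixels'],(400,300)); b=cv2.resize(d2['pixels'][180:290,200:420],(800,400)[:2])
cv2.imwrite('pics/m1.png',cv2.resize(np.vstack([cv2.resize(d['pixels'][60:360,140:540],(533,400)),cv2.resize(b,(533,266))]),(480,600)))
E
```

```text
[ 0.55103109 -0.45555216  0.06592094] [640.357763   -51.58992308  76.72958385] -0.019492122958430558
```

View pics/m1.png

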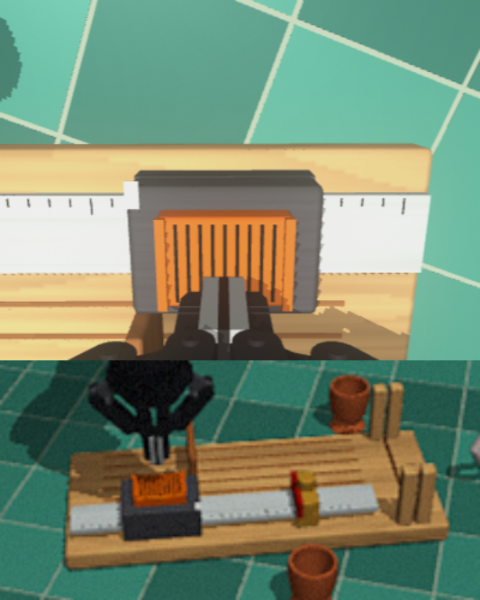

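```bash
python3 - <<'E'
from h import *
from scipy.spatial.transform import Rotation as R
d=pickle.load(open('wrist.pkl','rb'));K=d['camera_matrix'];M=d['mount'];print(M.round(3))
def inv(p): q=np.linalg.inv(M)@np.append(p,1);q=q[:3];return (K@q/q[2]).round(1)[:2],q[2].round(1)
for p in [(0,0,0),(11,0,0),(-11,0,0),(11,0,-19)]: print(p,inv(p))
# tool coordinates along column u=326 (full-res) and pad
for u,v in [(326,270),(326,280),(318,290),(318,295),(318,305),(318,320),(336,300),(300,260),(360,290),(280,250),(290,300),(360,310),(300,235)]:
    print(u,v,pt(d,u,v,None,M).round(1))
E
```

```text
[[-0.00000e+00 -9.60000e-01 -2.82000e-01  7.15780e+01]
 [ 1.00000e+00  0.00000e+00 -0.00000e+00 -6.90000e-02]
 [ 0.00000e+00 -2.82000e-01  9.60000e-01 -1.82546e+02]
 [ 0.00000e+00  0.00000e+00  0.00000e+00  1.00000e+00]]
(0, 0, 0) (array([326.2, 275.2]), np.float64(195.3))
(11, 0, 0) (array([326.2, 254.8]), np.float64(192.2))
(-11, 0, 0) (array([326.2, 295. ]), np.float64(198.4))
(11, 0, -19) (array([326.2, 268. ]), np.float64(174.0))
326 270 [ 5.8 -0.1 -7.9]
326 280 [ 0.6 -0.1 -7.9]
318 290 [-4.8 -4.1 -7.9]
318 295 [ 10.9  -3.2 -48.5]
318 305 [ 11.   -3.  -57.3]
318 320 [ 11.1  -2.7 -68.7]
336 300 [ 11.1   3.6 -53.4]
300 260 [ 10.9 -12.7  -7.7]
360 290 [-5.  16.8 -7.4]
280 250 [ 15.9 -22.3  -7.4]
290 300 [-10.5 -18.2  -7.1]
360 310 [  6.8  12.6 -52.9]
300 235 [ 20.8 -13.2   2.3]
```

```bash
python3 - <<'E'
from h import *
d=pickle.load(open('scene.pkl','rb'))
for u in (268,271,274):
  for v in range(206,240,3): print(u,v,pt(d,u,v).round(0), d['pixels'][v,u])
E
```

```text
268 206 [634. -59. 168.] [12  6 15]
268 209 [651. -53. 172.] [17 16 20]
268 212 [652. -53. 165.] [12 10 14]
268 215 [651. -54. 156.] [95 91 92]
268 218 [650. -55. 147.] [75 71 68]
268 221 [651. -55. 139.] [56 56 55]
268 224 [648. -57. 128.] [36 30 28]
268 227 [547. -99.  34.] [ 41  84 134]
268 230 [557. -96.  32.] [ 42  74 101]
268 233 [630. -67.  86.] [ 1 24 68]
268 236 [639. -64.  85.] [  0  53 141]
268 239 [650. -60.  85.] [ 14  61 136]
271 206 [630. -53. 166.] [63 69 31]
271 209 [647. -47. 171.] [60 64 35]
271 212 [648. -48. 163.] [14 14 17]
271 215 [649. -48. 155.] [31 28 29]
271 218 [649. -48. 147.] [15 13 13]
271 221 [649. -49. 138.] [23 23 22]
271 224 [649. -50. 130.] [49 49 51]
271 227 [648. -51. 121.] [49 39 32]
271 230 [556. -88.  33.] [ 73 127 167]
271 233 [628. -60.  86.] [  0  37 102]
271 236 [639. -56.  86.] [  5  63 152]
271 239 [649. -53.  85.] [  7  67 150]
274 206 [651. -38. 183.] [0 2 0]
274 209 [646. -41. 171.] [19 18 13]
274 212 [649. -40. 165.] [15 13 12]
274 215 [643. -43. 152.] [47 47 41]
274 218 [643. -43. 144.] [64 65 65]
274 221 [644. -44. 135.] [71 75 72]
274 224 [646. -44. 129.] [83 81 77]
274 227 [547. -83.  37.] [80 87 94]
274 230 [553. -81.  33.] [ 86 143 187]
274 233 [627. -53.  86.] [  0  43 116]
274 236 [637. -50.  86.] [ 11  69 154]
274 239 [648. -46.  86.] [  8  70 154]
```

Both cameras put the real fingertip at z≈121, which is 44 mm above the reported TCP. The pad top is at about 84 and not yet pressed. The horizontal position agrees with the reported one. I'll keep going down and watch the force.

{"op": "carry_out", "data": {
  "plan": [
    [0, 0, 0.08, 0],
    [0, 0, 0.16, 0],
    [0, 0, 0.24, 0],
    [0, 0, 0.24, 0],
    [0, 0, 0.24, 0]
  ]
}}

```text
time: 4.45
tcp_pos: [639.7, -51.5, 47.1]
tool_rot: [-3.141, 0.001, 0.35]
force: [0.5, 0.4, 0.3]
width: -0.1
grip_force: 0.0
```

{"op": "carry_out", "data": {
  "plan": [
    [0, 0, 0.02, 0],
    [0, 0, 0.02, 0],
    [0, 0, 0.02, 0]
  ]
}}

```text
time: 4.75
tcp_pos: [640.7, -51.6, 45.9]
tool_rot: [3.141, -0.0, 0.35]
force: [-0.3, -0.4, 0.3]
width: -0.4
grip_force: 0.0
```

```bash
python3 - <<'E'
from h import *
d=snap('scene')
for u in (270,271,272):
  for v in range(224,244,2): print(u,v,pt(d,u,v).round(0), d['pixels'][v,u])
E
```

```text
270 224 [650. -51. 131.] [14 13 12]
270 226 [649. -52. 124.] [131 129 131]
270 228 [651. -52. 120.] [105 103 102]
270 230 [651. -53. 113.] [108 108 106]
270 232 [651. -53. 107.] [95 91 90]
270 234 [649. -54. 100.] [84 81 81]
270 236 [649. -55.  94.] [75 79 88]
270 238 [649. -55.  88.] [43 55 91]
270 240 [653. -54.  86.] [ 10  52 133]
270 242 [659. -52.  85.] [  5  94 187]
271 224 [646. -51. 127.] [3 0 0]
271 226 [647. -51. 123.] [78 80 76]
271 228 [650. -50. 119.] [67 66 64]
271 230 [650. -51. 113.] [76 71 71]
271 232 [650. -51. 107.] [78 76 77]
271 234 [651. -51. 103.] [86 89 85]
271 236 [649. -52.  95.] [101  99  96]
271 238 [649. -53.  88.] [64 66 68]
271 240 [653. -52.  86.] [  7  63 152]
271 242 [659. -50.  85.] [  9  96 192]
272 224 [648. -47. 130.] [11 13  8]
272 226 [647. -49. 123.] [37 31 30]
272 228 [649. -48. 119.] [23 24 26]
272 230 [649. -48. 113.] [27 28 28]
272 232 [650. -49. 107.] [16 18 19]
272 234 [649. -49. 101.] [34 38 33]
272 236 [649. -50.  95.] [53 52 51]
272 238 [648. -51.  88.] [38 39 41]
272 240 [652. -50.  86.] [  5  63 156]
272 242 [658. -48.  85.] [  4  93 187]
```

{"op": "carry_out", "data": {
  "plan": [
    [0, 0, 0.01, 0],
    [0, 0, 0.02, 0],
    [0, 0, 0.02, 0]
  ]
}}

```text
time: 5.1
tcp_pos: [640.7, -51.6, 43.5]
tool_rot: [3.141, -0.001, 0.35]
force: [-0.4, -0.5, 2.8]
width: 0.1
grip_force: 0.9
```

{"op": "carry_out", "data": {
  "plan": [
    [0, 0, 0.01, 0],
    [0, 0, 0.02, 0],
    [0, 0, 0.02, 0]
  ]
}}

```text
time: 5.4
tcp_pos: [640.8, -51.6, 41.6]
tool_rot: [3.141, -0.001, 0.35]
force: [-1.0, -0.4, 6.3]
width: 0.3
grip_force: 3.1
```

{"op": "carry_out", "data": {
  "plan": [
    [0, 0, 0.01, 0],
    [0, 0, 0.01, 0],
    [0, 0, 0.01, 0]
  ]
}}

```text
time: 5.7
tcp_pos: [640.8, -51.7, 40.9]
tool_rot: [3.141, -0.001, 0.35]
force: [-2.5, 1.2, 7.0]
width: 0.1
grip_force: 3.9
```

{"op": "carry_out", "data": {
  "plan": [
    [0, 0, 0.01, 0],
    [0, 0, 0.02, 0],
    [0, 0, 0.02, 0]
  ]
}}

```text
time: 6.0
tcp_pos: [640.8, -51.8, 38.8]
tool_rot: [3.141, -0.001, 0.35]
force: [-2.9, 0.3, 9.6]
width: -0.1
grip_force: 4.8
```

{"op": "carry_out", "data": {
  "plan": [
    [0, 0, 0.01, 0],
    [0, 0, 0.02, 0],
    [0, 0, 0.02, 0]
  ]
}}

```text
time: 6.3
tcp_pos: [640.9, -51.9, 36.6]
tool_rot: [3.141, -0.001, 0.35]
force: [-3.5, -1.0, 10.8]
width: -0.2
grip_force: 5.1
```

{"op": "carry_out", "data": {
  "plan": [
    [0, 0, 0.01, 0],
    [0, 0, 0.02, 0],
    [0, 0, 0.02, 0]
  ]
}}

```text
time: 6.6
tcp_pos: [641.2, -52.5, 35.6]
tool_rot: [3.139, -0.001, 0.35]
force: [-5.8, -1.3, 16.3]
width: -0.0
grip_force: 7.9
```

{"op": "carry_out", "data": {
  "plan": [
    [0, -0.04, 0, 0],
    [0, -0.1, 0, 0],
    [0, -0.16, 0, 0],
    [0, -0.22, 0, 0],
    [0, -0.25, 0, 0]
  ]
}}

```text
time: 7.1
tcp_pos: [631.1, -24.8, 35.6]
tool_rot: [3.137, -0.001, 0.35]
force: [-4.4, -3.3, 15.9]
width: 0.2
grip_force: 7.7
```

```bash
cat > w.py <<'E'
from h import *
from scipy.spatial.transform import Rotation as R
s=robot.read_state();d=snap('wrist');d2=snap('scene')
T=np.eye(4);T[:3,:3]=R.from_euler('xyz',s['tool_rot']).as_matrix();T[:3,3]=s['tcp_pos'];W=T@d['mount'];pickle.dump(W,open('W.pkl','wb'))
print(s['tcp_pos'],s['force'])
cv2.imwrite('pics/m2.png',np.vstack([cv2.resize(d['pixels'][60:360],(600,281)),cv2.resize(d2['pixels'][180:290,200:420],(600,300))]))
E
python3 w.py
```

```text
[631.05317517 -24.77486398  35.64616137] [-4.43663054 -3.3008104  15.92016032]
```

View pics/m2.png

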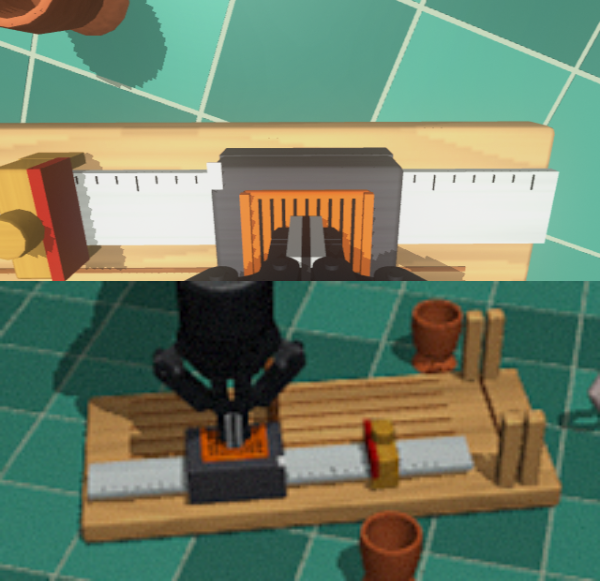

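The stop is travelling with the fingers and has moved about 29 mm. The fingers are still centred on the pad, and the board hasn't moved.

{"op": "carry_out", "data": {
  "plan": [
    [0, -0.06, 0, 0],
    [0, -0.13, 0, 0],
    [0, -0.2, 0, 0],
    [0, -0.27, 0, 0],
    [0, -0.33, 0, 0]
  ]
}}

```text
time: 7.7
tcp_pos: [617.4, 12.3, 35.6]
tool_rot: [3.137, -0.001, 0.35]
force: [-5.5, -3.4, 16.1]
width: 0.2
grip_force: 8.2
```

{"op": "carry_out", "data": {
  "plan": [
    [0, -0.04, 0, 0],
    [0, -0.08, 0, 0],
    [0, -0.1, 0, 0],
    [0, -0.1, 0, 0]
  ]
}}

```text
time: 8.1
tcp_pos: [613.1, 24.1, 35.6]
tool_rot: [3.138, -0.001, 0.35]
force: [-5.7, -1.9, 16.5]
width: -0.2
grip_force: 8.6
```

```bash
sed -i 's/m2.png/m3.png/' w.py; python3 w.py
```

```text
[613.06998027  24.09884417  35.60643861] [-5.68036128 -1.91602232 16.50590548]
```

View pics/m3.png

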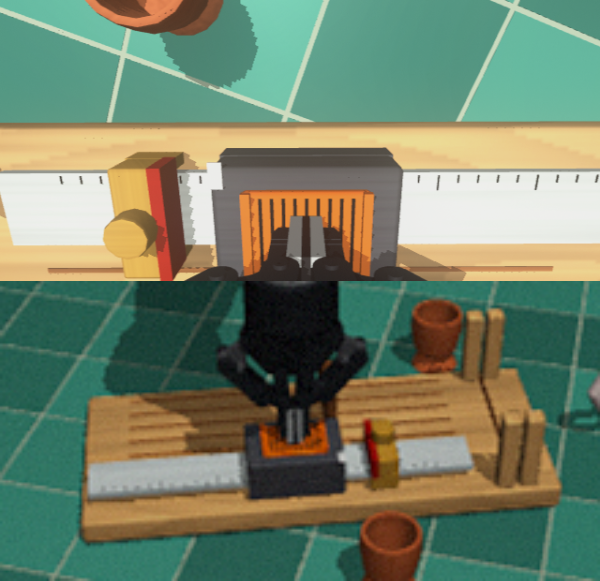

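About 15–20 mm is left, with nothing in the gap. I'll creep in now.

{"op": "carry_out", "data": {
  "plan": [
    [0, -0.03, 0, 0],
    [0, -0.06, 0, 0],
    [0, -0.08, 0, 0],
    [0, -0.08, 0, 0]
  ]
}}

```text
time: 8.6
tcp_pos: [609.8, 33.0, 35.6]
tool_rot: [3.138, -0.001, 0.35]
force: [-5.7, -2.0, 17.4]
width: -0.1
grip_force: 8.6
```

{"op": "carry_out", "data": {
  "plan": [
    [0, -0.01, 0, 0],
    [0, -0.02, 0, 0],
    [0, -0.02, 0, 0]
  ]
}}

```text
time: 8.9
tcp_pos: [609.1, 35.0, 35.6]
tool_rot: [3.138, -0.001, 0.35]
force: [-5.9, -2.7, 17.0]
width: 0.0
grip_force: 8.6
```

{"op": "carry_out", "data": {
  "plan": [
    [0, -0.01, 0, 0],
    [0, -0.02, 0, 0],
    [0, -0.02, 0, 0]
  ]
}}

```text
time: 9.2
tcp_pos: [608.3, 37.2, 35.6]
tool_rot: [3.138, -0.001, 0.35]
force: [-6.5, -3.5, 16.8]
width: 0.1
grip_force: 8.6
```

{"op": "carry_out", "data": {
  "plan": [
    [0, -0.01, 0, 0],
    [0, -0.015, 0, 0],
    [0, -0.015, 0, 0]
  ]
}}

```text
time: 9.5
tcp_pos: [607.7, 38.8, 35.6]
tool_rot: [3.138, -0.001, 0.35]
force: [-5.1, -3.0, 16.8]
width: -0.1
grip_force: 8.6
```

{"op": "carry_out", "data": {
  "plan": [
    [0, -0.01, 0, 0],
    [0, -0.015, 0, 0],
    [0, -0.015, 0, 0]
  ]
}}

```text
time: 9.8
tcp_pos: [607.0, 40.5, 35.6]
tool_rot: [3.138, -0.001, 0.35]
force: [-5.8, -1.8, 17.2]
width: -0.2
grip_force: 8.6
```

```bash
sed -i 's/m3.png/m4.png/' w.py; python3 w.py
```

```text
[607.0387876   40.51989946  35.59979411] [-5.83839725 -1.7626089  17.21634406]
```

View pics/m4.png

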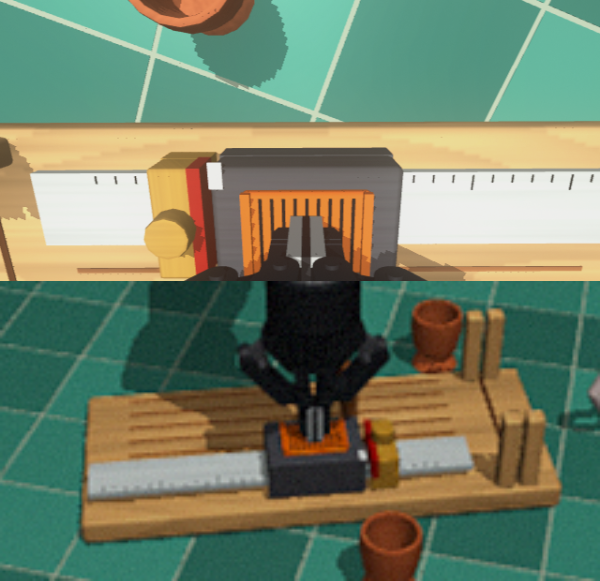

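A gap of a few mm still shows, at about x=213. I'll continue in small steps until the force rises.

{"op": "carry_out", "data": {
  "plan": [
    [0, -0.01, 0, 0],
    [0, -0.01, 0, 0],
    [0, -0.01, 0, 0]
  ]
}}

```text
time: 10.2
tcp_pos: [606.6, 41.7, 35.6]
tool_rot: [3.138, -0.001, 0.35]
force: [-6.0, -3.3, 16.6]
width: -0.1
grip_force: 8.6
```

{"op": "carry_out", "data": {
  "plan": [
    [0, -0.01, 0, 0],
    [0, -0.01, 0, 0],
    [0, -0.01, 0, 0]
  ]
}}

```text
time: 10.5
tcp_pos: [606.2, 42.8, 35.6]
tool_rot: [3.138, -0.001, 0.35]
force: [-6.1, -2.9, 17.7]
width: 0.2
grip_force: 8.6
```

{"op": "carry_out", "data": {
  "plan": [
    [0, -0.01, 0, 0],
    [0, -0.01, 0, 0],
    [0, -0.01, 0, 0]
  ]
}}

```text
time: 10.8
tcp_pos: [605.8, 43.9, 35.6]
tool_rot: [3.138, -0.001, 0.35]
force: [-6.5, -3.3, 16.8]
width: -0.2
grip_force: 8.6
```

{"op": "carry_out", "data": {
  "plan": [
    [0, -0.01, 0, 0],
    [0, -0.01, 0, 0],
    [0, -0.01, 0, 0]
  ]
}}

```text
time: 11.1
tcp_pos: [605.4, 45.1, 35.6]
tool_rot: [3.138, -0.001, 0.35]
force: [-5.6, -3.1, 17.3]
width: -0.1
grip_force: 8.6
```

{"op": "carry_out", "data": {
  "plan": [
    [0, -0.01, 0, 0],
    [0, -0.01, 0, 0],
    [0, -0.01, 0, 0]
  ]
}}

```text
time: 11.4
tcp_pos: [605.2, 45.6, 35.6]
tool_rot: [3.137, -0.001, 0.349]
force: [-4.2, -4.7, 16.5]
width: 0.1
grip_force: 8.5
```

```bash
sed -i 's/m4.png/m5.png/' w.py; python3 w.py; python3 - <<'E'
from h import *
d=pickle.load(open('wrist.pkl','rb'));cv2.imwrite('pics/c5.png',cv2.resize(d['pixels'][190:370,130:330],None,fx=3,fy=3,interpolation=cv2.INTER_CUBIC))
E
```

```text
[605.18540393  45.5836053   35.6064942 ] [-4.20017703 -4.67896585 16.50101073]
```

View pics/c5.png

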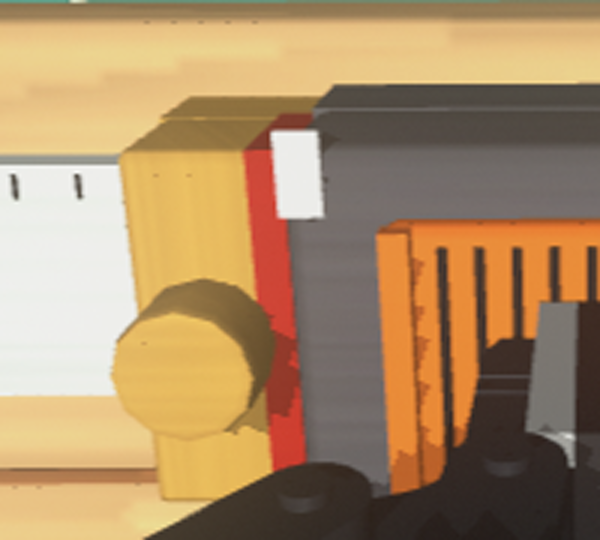

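The last step stalled, moving 0.5 of 1.2 mm, and the resistance rose. The gap has closed. One more nudge will confirm it.

{"op": "carry_out", "data": {
  "plan": [
    [0, -0.01, 0, 0],
    [0, -0.015, 0, 0],
    [0, -0.015, 0, 0]
  ]
}}

```text
time: 11.8
tcp_pos: [605.2, 45.6, 35.6]
tool_rot: [3.133, -0.0, 0.349]
force: [-4.6, -8.0, 16.6]
width: -0.2
grip_force: 7.9
```

Firm contact. Now I'll lift straight up.

{"op": "carry_out", "data": {
  "plan": [
    [0, -0.015, -0.04, 0],
    [0, -0.01, -0.1, 0],
    [0, -0.005, -0.2, 0],
    [0, 0, -0.5, 0],
    [0, 0, -0.8, 0]
  ]
}}

```text
time: 12.3
tcp_pos: [601.8, 49.6, 128.0]
tool_rot: [-3.14, 0.004, 0.35]
force: [0.3, 0.3, 1.3]
width: 0.3
grip_force: 0.0
```

{"op": "carry_out", "data": {
  "plan": [
    [0, 0, -0.3, 0],
    [0, 0, -0.3, 0],
    [0, 0, -0.3, 0]
  ]
}}

```text
time: 12.6
tcp_pos: [604.1, 49.6, 165.4]
tool_rot: [3.141, -0.002, 0.351]
force: [-0.4, 0.5, -0.8]
width: 0.1
grip_force: 0.0
```

```bash
python3 - <<'E'
import runpy
runpy.run_path('w.py')
from h import *
d=pickle.load(open('wrist.pkl','rb'));d2=pickle.load(open('scene.pkl','rb'));t0=pickle.load(open('top.pkl','rb'));t=snap('top')
W=pickle.load(open('W.pkl','rb'))
cv2.imwrite('pics/m6.png',np.hstack([cv2.resize(d['pixels'][60:400],(400,300)),cv2.resize(d2['pixels'][180:290,200:420],(400,300))]))
# height of orange pixels
p=d['pixels'].astype(int);m=(p[...,2]>220)&(p[...,1]>110)&(p[...,1]<165)&(p[...,0]<80)
v,u=np.nonzero(m);z=[pt(d,a,b,None,W)[2] for a,b in zip(u,v) if 1<b<478 and 1<a<638];print(len(z),np.percentile(z,[10,50,90]))
E
```

```text
[604.09896936  49.563297   165.39519162] [-0.4113575   0.53714706 -0.83133769]
2631 [83.63870311 84.11126448 86.87596002]
```

View pics/m6.png

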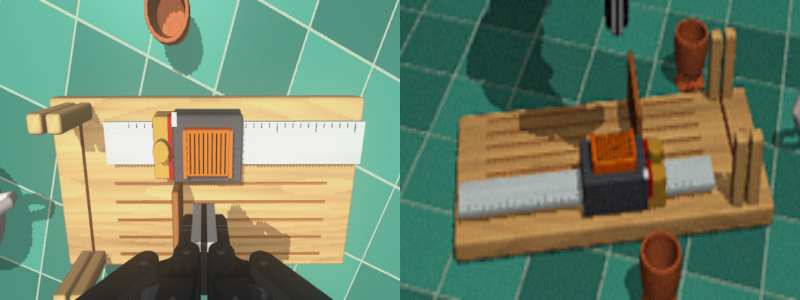

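The stop is against the collar, and the pad is back up at its original height (84 mm). The board and cups haven't moved, and the arm is clear.

```bash
python3 -c "
from rig import robot
print(robot.close_job())"
```

```text
the job is handed in; nothing more can be done
None
```

I handed the job in with the stop up against the red-banded collar, the pad back up and clamped, and the board and cups where they were; the hand-in returned no verdict.

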